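# Hang the batch tag and hold the sample slide flush on the tilted reader

## Task

Check in a sample at the grow room's reader: first lift the batch tag out of its slotted holder, hang it by its hole on the peg of the tag post and let go of it. Then pick up the sample slide by its fin, tilt it to match the sloped face of the reader stage and press it flush, centred and square on that sprung face with its long side up the slope, pushing the face in about half of its 8 mm travel, and finish while still holding it pressed there; do not let go. Do not change the stage's tilt or disturb the other things on the bench.

Things in the scene. Friction and masses are not known exactly. Their poses are not given: they have to be found in the camera images.
- tag: Batch tag, an aluminium plate standing upright in the holder's slot: 5 mm thick (x), 50 mm wide (y), 96 mm high (z), with a 24 mm round hole, and on its top edge a grey plastic grip block 10 mm thick (x), 34 mm wide (y), from 90 to 122 mm above the origin. Origin: centre of the lower edge; z up along the tag. 60 to 125 g. In the holder its lower edge is 8 mm above the bench.
- tag_hole (a point): Centre of the tag's hole, 70 mm above the tag's lower edge; the hole's axis is the tag's x axis.
- holder: Fixed black slotted block 70 x 80 mm, 34 mm high; the tag stands in its slot, 26 mm deep, 7 mm wide in x, 53 mm long in y. Origin: centre of the underside. Its x axis is the tag's thickness direction.
- tag_post: Fixed peg stand: foot 84 mm across, 12 mm high; steel mast 12 mm thick, 154 mm high; horizontal peg 8 mm thick, axis 150 mm above the bench, pointing along the stand's -x (towards the robot). The peg is straight to 45 mm from the mast's axis, then turns up: its end is 56 mm out, 10 mm above the peg's axis. Origin: centre of the foot's underside.
- peg_mid (a point): Point on the peg's axis 24 mm in front of the mast's axis, 150 mm above the bench; axes as the tag post's. A hanging tag has its hole's centre about 8 mm below the peg's axis.
- slide: Sample slide lying flat on the bench: white plate 90 x 56 x 5 mm with small windows near both ends, and an upright grey grip fin in the middle, 36 mm long (x), 12 mm thick (y), its top 38 mm above the plate's underside. Origin: centre of the underside; x along the 90 mm side and the fin, z up through the fin; it is the same either way round. 85 to 170 g.
- face_center (a point): Centre of the upper surface of the reader stage's sloped steel face plate, 136 mm long (x, up the slope away from the robot) by 120 mm wide (y), z out of the face. Its slope is 0.25 to 0.55 rad and differs every time; the low edge is nearest the robot. A 50 x 30 mm black window marks the centre. The point sinks with the plate.
- stage_face (a joint): How far the sprung face plate is pushed in along its own normal, in m: 0 free, 0.008 at its stop. Spring: starts to move at about 2 N, 8 N at 4 mm, 14 N at the stop. It does not tilt on its spring.
- stage: Fixed foot of the reader stage, 180 x 160 x 14 mm, with two hinge lugs near the robot up to 57 mm high, clamp knobs on their outer sides. Origin: centre of the underside. The hinge axis runs along y, 68 mm in front (-x) of the origin and 43 mm up; it is clamped stiff (8 N m), a normal push does not move it.
- frame_end (a point): Middle of the far (upper) end of the tilting frame under the face plate, 139 mm from the hinge axis: it moves only if the tilt is changed.
- jar: Bystander: closed glass jar 68 mm across, 110 mm high. Origin: centre of the underside (as for all bystanders unless told).
- mug: Bystander: white mug 76 mm across, 90 mm high, handle at its +y.
- bottle: Bystander: white bottle 60 mm across, 140 mm high.
- dish: Bystander: clear round culture dish 92 mm across, 16 mm high.
- brush: Bystander: brush 160 mm long lying along its x.
- wrench: Bystander: wrench 170 mm long lying along its x.
- weight: Bystander: brass balance weight 44 mm across, 52 mm high.
Mind the look-alikes: they are no part of the job. Leave any green look-alike of the tag alone.

How it is judged:
On the way:
1. the tag hangs by its hole on the peg, let go (x of tag_hole in the frame of tag_post between -0.05 and -0.002 m and y of tag_hole in the frame of tag_post between -0.011 and 0.011 m and z of tag_hole in the frame of tag_post between 0.134 and 0.153 m and angle between tag's own z axis and vertical below 0.35 rad and contact force between tag and tag_post above 0.2 N and contact force between the fingers and tag below 0.05 N), for 0.3 s.
At the end, for the whole second after the job is handed in: Tag hangs by its hole on the peg (11 mm sideways, upright to 0.35 rad), untouched. Slide in the fingers, still, on the face: within 3 mm, 0.045 rad of parallel, 15 mm of centred, 0.14 rad of square; face pushed in 1.5 to 7 mm; stage tilt unchanged (end within 8 mm) (all of step 1 and distance between slide and face_center below 0.015 m and z of slide in the frame of face_center between -0.003 and 0.003 m and angle between the z axis of slide and the z axis of face_center, either way round below 0.045 rad and angle between the x axis of slide and the x axis of face_center, either way round below 0.14 rad and angle between slide's own z axis and vertical below 1.2 rad and value of joint stage_face between 0.0015 and 0.007 m and contact force between slide and stage above 2 N and contact force between the fingers and slide above 1 N and linear speed of slide below 0.02 m/s and distance of frame_end from where it was at the start of the episode below 0.008 m); the arm keeps its last pose, push and grip.
It fails at once if a bystander was moved more than 40 mm (distance of any of jar, mug, bottle, dish, brush, wrench, weight from where it was at the start of the episode above 0.04 m).
It fails at once if the stage's tilt was changed (frame end moved 10 mm) (distance of frame_end from where it was at the start of the episode above 0.01 m).
It also fails if it takes over 56 s, if anything falls off the work surface, if the arm or the gripper's body presses on something with over 40 N, if the wrist force passes 120 N, or if a joint passes its speed limit or range.

## Robot

A 7-joint arm with a two-finger parallel gripper is mounted at the origin on the work surface. World frame = base frame: x ahead of the robot, y to its left, z up, the work surface at z = 0. Lengths are in m, angles in rad, forces in N, time in s.
With the tool pointing down it reaches from about 0.425 to 0.925 m from the base axis. Payload 6.8 kg.
Tool frame: the origin (TCP) lies between the finger pads; the fingertips stand r.tcp_to_tips ahead of it and the grasp point (between the pads) lies 3 mm ahead of it (r.tcp_to_tips is the distance from the TCP to the fingertips, in m); z points along the fingers, y is the line along which they close (so a half turn about z gives the same grasp; the last joint's range is limited). The gripper opens to 85 mm and grips with 20 to 120 N. Pads are 22 mm wide; open, the fingers measure 114 mm over their backs; the gripper's body (76 mm by 85 mm) begins 54 mm behind the grasp point. The pads swing forward as they close: fully open they stand 13 mm farther back than shut.
Start: joints at [-1.283, 0.477, 0.022, 1.555, -0.011, 1.109, -0.083], TCP at [0.26, 0.623, 0.253] pointing down, gripper open.
Joint ranges: [-2.96, 2.96], [-0.34, 2.1], [-1.41, 1.46], [0.24, 2.44], [-1.37, 4.51], [0.17, 1.92], [-2.96, 2.96]. Speed limits (rad/s): [2.39, 2.39, 3.14, 3.14, 3.14, 3.14, 3.14].

## Interface

Orientations are given as a rotation vector (axis times angle).
In Python, from bench import r gives the robot as it stands. The module is installed in compiled form; this text tells all that it offers.
- The arm moves only by the tool step_arm, never from a script. Its argument "moves" is a list of rows, each an object of numbers: "rx", "ry", "rz": the turn, a rotation vector about the tool's x, y, z in degrees; "dx", "dy", "dz": the shift along the tool's x, y, z in mm; "gripper": the opening, from -1 (shut) to 1 (fully open). In form: [{"rx": .., "ry": .., "rz": .., "dx": .., "dy": .., "dz": .., "gripper": ..}, ...]. A call has 1 to 20 rows; each row shifts and turns the commanded pose from where the row before left it, along the tool's axes as they then stand; what a row does not reach is not made up. A row lasts 1/8 s, in which the tool goes at most 62.5 mm and 10.7 degrees, less where a joint would pass 70% of its speed; a pose out of reach is approached as far as the arm can. A call is refused whole if a number of a shift passes 62.5 or a number of a turn 10.7, either way. A call with a gripper value outside its range is refused whole. The fingers move at their own pace and stop on an object; "grip_force" is the grip in N (left out, the last holds). Time passes only in rows, so rows that do not move let the fingers close. It gives the time, the measured TCP pose, the force, the opening and the grip force at its end, in the units of the state.
- r.get_obs(): the state, without advancing time (a new reading comes with each control period).
- r.grab_frame(name): name is "scene" or "top" or "wrist"; returns the picture (480x640x3 uint8, blue, green, red); there is no depth.
- r.camera_info(name): a dict with "mtx" (3x3 intrinsics, pixels), "rvec" (rotation vector, rad) and "tvec" (3), from world to camera coordinates, as OpenCV has them. Camera axes: x right, y down, z forward; pixel columns grow to the right and rows downward; lengths in m; the calibration is good to about 2 mm. A picture is of the moment at which its call begins: read the wrist's pose just before it. camera_info takes no time and is no camera call; for the wrist camera it gives the pose at the moment of the call.
- r.hand_in(): hands the job in; it is judged then, once.
The state is a dict: "clock": time; "joints": joint angles; "qvel": joint speeds; "tau": joint torques, N m; "tcp_pos": TCP position; "orientation": TCP orientation; "contact_force": force on the tool from outside, world axes, zero at the start; "moment": the same for the moment, N m; "grip_width": finger opening in m; "gripper_force": force on a finger pad.
Only numpy, scipy, OpenCV 4.12 (cv2) and the standard library are available. Lean on these libraries where they do the work, as an engineer would, in place of code of your own. Each camera call takes 0.05 s, during which the arm holds its last target. There are 200 camera calls.

## Working session

There is one attempt and no reset: what is moved stays moved. The work goes in short steps, Python scripts to look and compute and a tool call to move; the robot and the scene stay as the last step left them, time stands still between calls to the robot, and variables do not carry over. Pictures are saved under pics/ and viewed, at most 10 in all, crops included, and the job is handed in when it is done.

Besides the shell and the picture viewer there is one more tool, called after "Emit:" as name(argument=value, ...) on one line, values as JSON. step_arm: Moves the arm, as the interface text tells. Its arguments: {"type":"object","properties":{"moves":{"type":"array","items":{"type":"object","properties":{"rx":{"type":"number"},"ry":{"type":"number"},"rz":{"type":"number"},"dx":{"type":"number"},"dy":{"type":"number"},"dz":{"type":"number"},"gripper":{"type":"number"}}}},"grip_force":{"type":"number"}},"required":["moves"]}

```bash
mkdir -p pics; python3 - <<'E'
from bench import r
import cv2
o=r.get_obs();print(o['clock'],o['tcp_pos'],o['orientation'],r.tcp_to_tips,o['grip_width'])
for n in('scene','top'):
    cv2.imwrite(f'pics/{n}0.png',r.grab_frame(n));c=r.camera_info(n);print(n,c)
E
```

```text
0.0 [0.25999778 0.62232042 0.25232771] [-6.17476320e-01 -3.08005545e+00  2.80175922e-03] 0.022 0.08555374239402017
scene {'mtx': array([[604.51774953,   0.        , 308.45716861],
       [  0.        , 604.51774953, 236.99255788],
       [  0.        ,   0.        ,   1.        ]]), 'rvec': array([ 2.05501262,  0.81899023, -0.42071713]), 'tvec': array([-0.37685776, -0.17169838,  1.79679827])}
top {'mtx': array([[552.3069513 ,   0.        , 321.05135274],
       [  0.        , 552.3069513 , 241.77602908],
       [  0.        ,   0.        ,   1.        ]]), 'rvec': array([ 2.15202764, -2.05505237,  0.22217054]), 'tvec': array([-0.0941389 ,  0.59738206,  1.13647888])}
```

View pics/scene0.png

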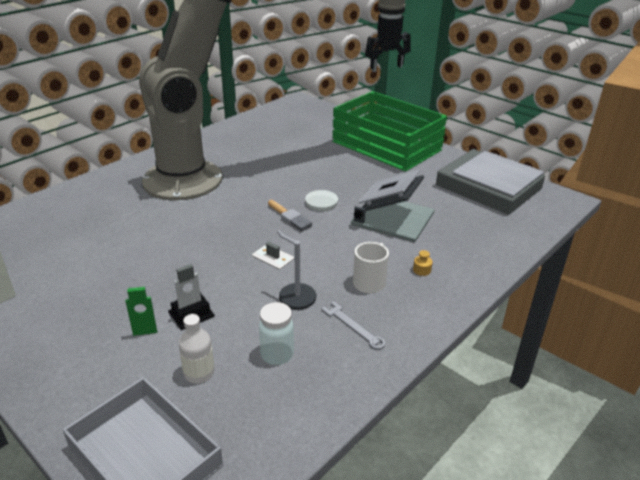

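View pics/top0.png

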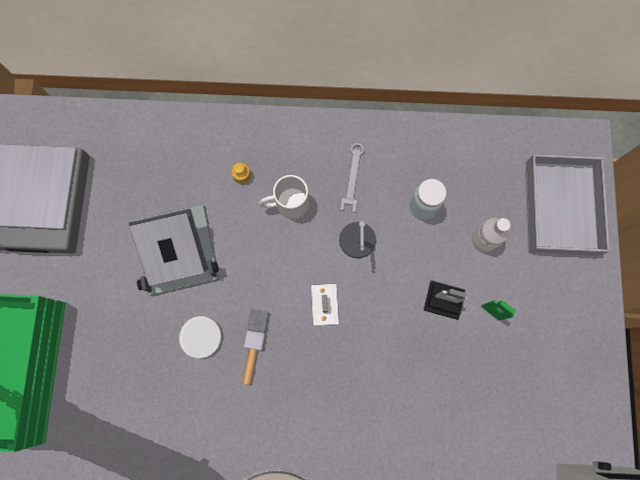

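The scene shows the tag in its holder (scene 188,300), the green look-alike beside it, the slide, the post, and the stage. In the top view these are: holder (445,300), slide (325,304), post (358,240), stage (170,250). Next I'll view enlarged crops of all four.

```bash
cat > h.py <<'E'
import numpy as np,cv2
from bench import r
from scipy.spatial.transform import Rotation as R
def cam(n):
    c=r.camera_info(n);return c['mtx'],np.array(c['rvec']),np.array(c['tvec'])
def ray(n,uv,c=None):
    K,rv,t=c or cam(n);M=cv2.Rodrigues(rv)[0]
    d=M.T@np.linalg.inv(K)@np.array([uv[0],uv[1],1.]);return -M.T@t,d/np.linalg.norm(d)
def atz(n,uv,z,c=None):
    o,d=ray(n,uv,c);return o+d*(z-o[2])/d[2]
def tri(obs):  # [(cam,uv),..]
    A=np.zeros((3,3));b=np.zeros(3)
    for n,uv in obs:
        o,d=ray(n,uv);P=np.eye(3)-np.outer(d,d);A+=P;b+=P@o
    p=np.linalg.solve(A,b);return p,[np.linalg.norm((np.eye(3)-np.outer(ray(n,u)[1],ray(n,u)[1]))@(p-ray(n,u)[0])) for n,u in obs]
def proj(n,p,c=None):
    K,rv,t=c or cam(n);return cv2.projectPoints(np.atleast_2d(np.array(p,float)),rv,t,K,None)[0].reshape(-1,2)
def crop(im,x,y,w,h,s):return cv2.resize(im[y:y+h,x:x+w],(w*s,h*s),interpolation=cv2.INTER_CUBIC)
E
python3 - <<'E'
from h import *
t=cv2.imread('pics/top0.png');s=cv2.imread('pics/scene0.png')
a=np.vstack([np.hstack([crop(t,415,270,80,60,5),crop(t,300,275,80,60,5)]),np.hstack([crop(t,120,195,100,100,3),np.zeros((300,100,3),np.uint8),crop(t,330,210,80,60,5)])])
cv2.imwrite('pics/c1.png',a)
b=np.vstack([np.hstack([crop(s,150,260,80,60,5),crop(s,240,220,80,100,3)[:300],np.zeros((300,160,3),np.uint8)]),np.hstack([crop(s,345,165,100,75,4),np.zeros((300,240,3),np.uint8)])])
cv2.imwrite('pics/c2.png',b)
E
```

```text
Traceback (most recent call last):
ValueError: all the input array dimensions except for the concatenation axis must match exactly, but along dimension 1, the array at index 0 has size 800 and the array at index 1 has size 640
```

View pics/c1.png

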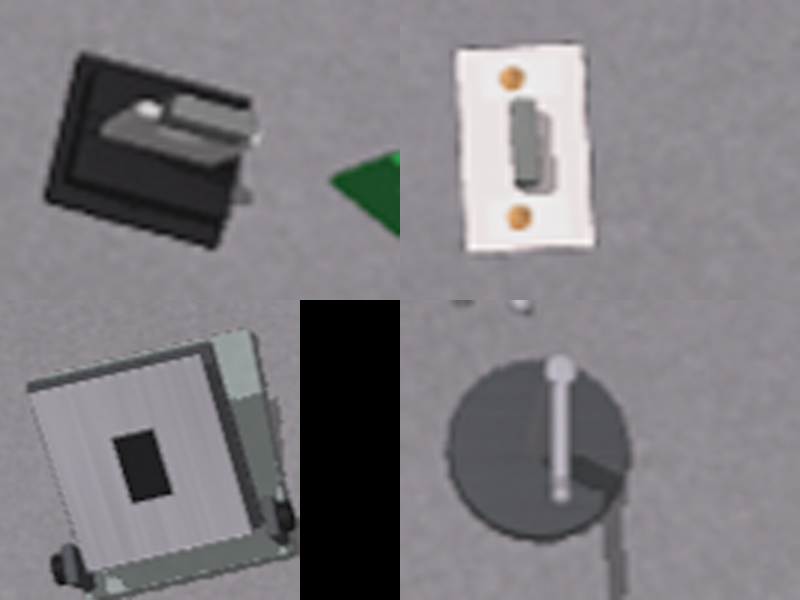

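c1 shows:
- **Holder:** corners at about (82,53), (250,100), (217,247) and (45,202) in the crop. The tag's grey block is at (210,115).
- **Slide:** plate corners at (457,47), (583,45), (593,247) and (468,250) in the crop, so close to aligned.
- **Stage:** plate corners at (30,390), (205,350), (255,535) and (90,572).
- **Post:** mast top at (560,370), peg tip at (560,495).

```bash
python3 - <<'E'
from h import *
s=cv2.imread('pics/scene0.png')
b=np.vstack([np.hstack([crop(s,150,260,80,60,5),crop(s,240,220,80,60,5)]),np.hstack([crop(s,345,165,100,75,4),crop(s,270,255,80,60,5)])])
cv2.imwrite('pics/c2.png',b)
np.set_printoptions(precision=4,suppress=True)
T=lambda x,y,ox,oy,k:(ox+(x+.5)/k-.5,oy+(y+.5)/k-.5)
print('cam',ray('top',(320,240))[0],ray('scene',(320,240))[0])
H=[atz('top',T(x,y,415,270,5),.034) for x,y in[(82,53),(250,100),(217,247),(45,202)]];print('H34',H,np.linalg.norm(H[1]-H[0]),np.linalg.norm(H[2]-H[1]))
g=[atz('top',T(x-0,y,415,270,5),.13) for x,y in[(165,107),(178,95),(258,108),(250,137)]];print('grip',g)
S=[atz('top',T(x-400,y,300,275,5),.005) for x,y in[(457,47),(583,45),(593,247),(468,250)]];print('S',S,np.mean(S,0))
W=[atz('top',T(x-400,y,300,275,5),.005) for x,y in[(512,77),(518,217)]];print('Wdots',W,np.mean(W,0))
P=[atz('top',T(x-400,y-300,330,210,5),z) for x,y,z in[(540,450,.012),(560,370,.154),(560,495,.164)]];print('post',P)
E
```

```text
cam [ 0.3429 -0.0801  1.2383] [ 1.3491 -0.8875  0.8901]
H34 [array([ 0.5326, -0.3116,  0.034 ]), array([ 0.5152, -0.3852,  0.034 ]), array([ 0.4505, -0.3703,  0.034 ]), array([ 0.4665, -0.2958,  0.034 ])] 0.07558972062759986 0.06640817322865718
grip [array([ 0.4971, -0.3266,  0.13  ]), array([ 0.5022, -0.3319,  0.13  ]), array([ 0.4984, -0.364 ,  0.13  ]), array([ 0.4865, -0.3607,  0.13  ])]
S [array([ 0.5161, -0.0477,  0.005 ]), array([ 0.5196, -0.1043,  0.005 ]), array([ 0.4298, -0.1124,  0.005 ]), array([ 0.426 , -0.0571,  0.005 ])] [ 0.4729 -0.0804  0.005 ]
Wdots [array([ 0.5037, -0.0731,  0.005 ]), array([ 0.4415, -0.0786,  0.005 ])] [ 0.4726 -0.0758  0.005 ]
post [array([ 0.6216, -0.1487,  0.012 ]), array([ 0.6229, -0.1478,  0.154 ]), array([ 0.5691, -0.1488,  0.164 ])]
```

View pics/c2.png

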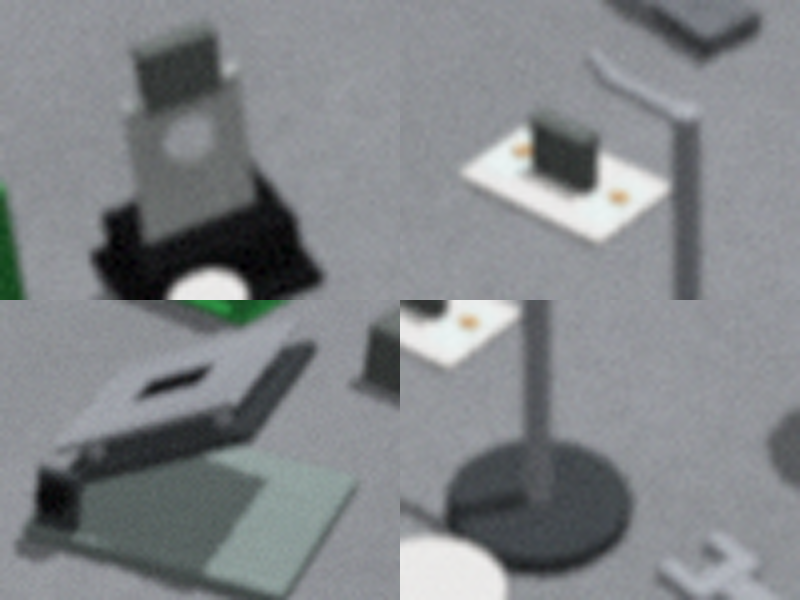

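c2 shows:
- **Tag:** front face with hole at (188,137), grip block top corners near (132,42), (208,22), (215,40) and (137,60). The holder sits below.
- **Slide:** corners at (460,172), (525,127), (670,187) and (600,242).
- **Stage:** face window corners at (137,397), (162,373), (213,366) and (186,392).
- **Peg:** tip at (597,57), mast top at (688,110).

Next I'll fit the stage pose from both views and cross-check the rest.

```bash
python3 - <<'E'
from h import *
from scipy.optimize import least_squares
np.set_printoptions(precision=4,suppress=True)
T=lambda x,y,ox,oy,k:np.array((ox+(x+.5)/k-.5,oy+(y+.5)/k-.5))
a,b,c,d=.068,.060,.025,.015
tp=[((a,b),(30,390)),((a,-b),(205,350)),((-a,-b),(255,535)),((-a,b),(90,572)),((c,d),(112,438)),((c,-d),(153,430)),((-c,-d),(172,493)),((-c,d),(132,503))]
sc=[((-a,-b),(57,448)),((a,-b),(237,408)),((a,b),(300,325)),((-c,-d),(137,397)),((-c,d),(162,373)),((c,d),(213,366)),((c,-d),(186,392))]
def f(p):
    M=R.from_euler('ZY',[p[3],-p[4]]).as_matrix();e=[]
    for n,L,o,k in(('top',tp,(120,195),3),('scene',sc,(345,165),4)):
        P=[p[:3]+M@[x,y,0] for (x,y),_ in L];Q=[T(u,v-300,*o,k) for _,(u,v) in L]
        e.append(proj(n,P)-np.array(Q))
    return np.vstack(e).ravel()
s=least_squares(f,[.5,.24,.09,0,.4],loss='soft_l1');print('face x y z yaw slope',s.x);print(s.fun.reshape(-1,2).round(1).tolist())
sl=[(460,172),(525,127),(670,187),(600,242)];print('slide scene',np.mean([atz('scene',T(u-400,v,240,220,5),.005) for u,v in sl],0))
gt=[atz('scene',T(u,v,150,260,5),.13) for u,v in[(132,42),(208,22),(215,40),(137,60)]];print('grip scene',gt,np.mean(gt,0))
print('hole',[T(188,137,150,260,5)])
pk=[atz('scene',T(u-400,v,240,220,5),z) for u,v,z in[(597,57,.164),(688,110,.154)]];print('peg',pk)
E
```

```text
face x y z yaw slope [0.5629 0.2564 0.096  0.2801 0.4752]
[[0.1, 0.5], [-1.2, 0.9], [-0.8, -0.2], [-1.0, 0.3], [0.1, -0.8], [0.5, -1.4], [0.7, -0.2], [0.1, -0.3], [-1.5, -0.6], [-0.2, -0.2], [-0.3, -0.2], [-0.8, 1.3], [-2.8, 2.2], [1.0, 0.3], [3.7, -1.1]]
slide scene [ 0.4742 -0.0828  0.005 ]
grip scene [array([ 0.4856, -0.3608,  0.13  ]), array([ 0.4973, -0.3311,  0.13  ]), array([ 0.509 , -0.3366,  0.13  ]), array([ 0.4968, -0.3666,  0.13  ])] [ 0.4972 -0.3488  0.13  ]
hole [array([187.2, 287. ])]
peg [array([ 0.578 , -0.1561,  0.164 ]), array([ 0.6233, -0.1473,  0.154 ])]
```

```bash
cat >> h.py <<'E'
np.set_printoptions(precision=4,suppress=True)
def down(yang): # tool z down, tool y at world angle yang
    y=np.array([np.cos(yang),np.sin(yang),0]);z=np.array([0,0,-1.]);return np.column_stack([np.cross(y,z),y,z])
def plan(*wps): # (pos,Rmat or None): rotation first, then shift
    o=r.get_obs();p=np.array(o['tcp_pos']);M=R.from_rotvec(o['orientation']).as_matrix()
    print('t',o['clock'],'tcp',p,'w',o['grip_width'],'F',np.array(o['contact_force']),'Mz',M[:,2],'yang',np.degrees(np.arctan2(M[1,1],M[0,1])))
    for q,N in wps:
        N=M if N is None else N
        print('rot',np.degrees(R.from_matrix(M.T@N).as_rotvec()).round(1),'shift mm',(N.T@(np.array(q)-p)*1e3).round(1));p,M=np.array(q),N
E
python3 - <<'E'
from h import *
plan(((.52,.15,.29),None),((.48,-.34,.29),down(-.235)))
M,t=cam('wrist')[1:];M=cv2.Rodrigues(M)[0];print('wristcam',-M.T@t,M[2],r.camera_info('wrist')['mtx'][0,0])
E
```

```text
t 0.1 tcp [0.2601 0.6223 0.2524] w 0.08522280269771952 F [0.2485 0.6321 0.1674] Mz [-0.0005 -0.0016 -1.    ] yang 67.32155497760027
rot [0. 0. 0.] shift mm [-422.  -335.7  -37. ]
rot [-0.1  0.1 80.8] shift mm [-485.8   75.2    0. ]
wristcam [0.1868 0.6521 0.3729] [ 0.2856 -0.1213 -0.9506] 391.62696373696417
```

Emit:
step_arm(moves=[{"dx": -52, "dy": -42, "dz": -5}, {"dx": -52, "dy": -42, "dz": -5}, {"dx": -52, "dy": -42, "dz": -5}, {"dx": -52, "dy": -42, "dz": -5}, {"dx": -52, "dy": -42, "dz": -5}, {"dx": -52, "dy": -42, "dz": -5}, {"dx": -52, "dy": -42, "dz": -5}, {"dx": -52, "dy": -42}, {"rz": 10.1}, {"rz": 10.1}, {"rz": 10.1}, {"rz": 10.1}, {"rz": 10.1}, {"rz": 10.1}, {"rz": 10.1}, {"rz": 10.1}])

```text
invalid input at $.moves[0]: expected keys rx, ry, rz, dx, dy, dz, gripper
```

Emit:
step_arm(moves=[{"dx": -54, "dy": 8}, {"dx": -54, "dy": 8}, {"dx": -54, "dy": 8}, {"dx": -54, "dy": 8}, {"dx": -54, "dy": 8}, {"dx": -54, "dy": 8}, {"dx": -54, "dy": 8}, {"dx": -54, "dy": 8}, {"dx": -54, "dy": 8}, {}])

```text
invalid input at $.moves[0]: expected keys rx, ry, rz, dx, dy, dz, gripper
```

```bash
python3 - <<'E'
from h import *
plan(((.497,-.347,.25),down(-.235)))
import pickle
c=cam('wrist');pickle.dump(c,open('w1.pkl','wb'))
im=r.grab_frame('wrist');cv2.imwrite('pics/w1.png',im)
E
```

```text
t 0.1 tcp [0.2601 0.6223 0.2524] w 0.08522280269771952 F [0.2485 0.6321 0.1674] Mz [-0.0005 -0.0016 -1.    ] yang 67.32155497760027
rot [-0.1  0.1 80.8] shift mm [-887.5  456.1    2.4]
```

View pics/w1.png

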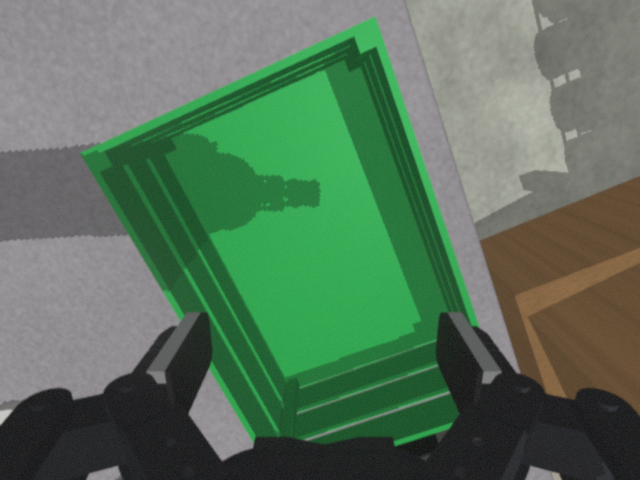

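The move was refused because rows need every key, so this picture is only the green crate below the start pose. I'll resend the move with full rows.

Emit:
step_arm(moves=[{"rx": 0, "ry": 0, "rz": 0, "dx": -52, "dy": -42, "dz": -5, "gripper": 1}, {"rx": 0, "ry": 0, "rz": 0, "dx": -52, "dy": -42, "dz": -5, "gripper": 1}, {"rx": 0, "ry": 0, "rz": 0, "dx": -52, "dy": -42, "dz": -5, "gripper": 1}, {"rx": 0, "ry": 0, "rz": 0, "dx": -52, "dy": -42, "dz": -5, "gripper": 1}, {"rx": 0, "ry": 0, "rz": 0, "dx": -52, "dy": -42, "dz": -5, "gripper": 1}, {"rx": 0, "ry": 0, "rz": 0, "dx": -52, "dy": -42, "dz": -5, "gripper": 1}, {"rx": 0, "ry": 0, "rz": 0, "dx": -52, "dy": -42, "dz": -5, "gripper": 1}, {"rx": 0, "ry": 0, "rz": 0, "dx": -52, "dy": -42, "dz": 0, "gripper": 1}, {"rx": 0, "ry": 0, "rz": 10.1, "dx": 0, "dy": 0, "dz": 0, "gripper": 1}, {"rx": 0, "ry": 0, "rz": 10.1, "dx": 0, "dy": 0, "dz": 0, "gripper": 1}, {"rx": 0, "ry": 0, "rz": 10.1, "dx": 0, "dy": 0, "dz": 0, "gripper": 1}, {"rx": 0, "ry": 0, "rz": 10.1, "dx": 0, "dy": 0, "dz": 0, "gripper": 1}, {"rx": 0, "ry": 0, "rz": 10.1, "dx": 0, "dy": 0, "dz": 0, "gripper": 1}, {"rx": 0, "ry": 0, "rz": 10.1, "dx": 0, "dy": 0, "dz": 0, "gripper": 1}, {"rx": 0, "ry": 0, "rz": 10.1, "dx": 0, "dy": 0, "dz": 0, "gripper": 1}, {"rx": 0, "ry": 0, "rz": 10.1, "dx": 0, "dy": 0, "dz": 0, "gripper": 1}])

```text
clock: 2.15
tcp_pos: [0.4972, 0.184, 0.2857]
orientation: [-2.472, -1.938, 0.001]
contact_force: [-0.5, 0.2, 0.4]
grip_width: 0.0856
gripper_force: 0.0
```

Emit:
step_arm(moves=[{"rx": 0, "ry": 0, "rz": 0, "dx": -54, "dy": 8, "dz": 0, "gripper": 1}, {"rx": 0, "ry": 0, "rz": 0, "dx": -54, "dy": 8, "dz": 0, "gripper": 1}, {"rx": 0, "ry": 0, "rz": 0, "dx": -54, "dy": 8, "dz": 0, "gripper": 1}, {"rx": 0, "ry": 0, "rz": 0, "dx": -54, "dy": 8, "dz": 0, "gripper": 1}, {"rx": 0, "ry": 0, "rz": 0, "dx": -54, "dy": 8, "dz": 0, "gripper": 1}, {"rx": 0, "ry": 0, "rz": 0, "dx": -54, "dy": 8, "dz": 0, "gripper": 1}, {"rx": 0, "ry": 0, "rz": 0, "dx": -54, "dy": 8, "dz": 0, "gripper": 1}, {"rx": 0, "ry": 0, "rz": 0, "dx": -54, "dy": 8, "dz": 0, "gripper": 1}, {"rx": 0, "ry": 0, "rz": 0, "dx": -54, "dy": 8, "dz": 0, "gripper": 1}, {"rx": 0, "ry": 0, "rz": 0, "dx": 0, "dy": 0, "dz": 0, "gripper": 1}])

```text
clock: 3.4
tcp_pos: [0.4521, -0.31, 0.2861]
orientation: [2.473, 1.935, -0.003]
contact_force: [-0.3, -0.4, 0.2]
grip_width: 0.0851
gripper_force: 0.0
```

```bash
python3 - <<'E'
from h import *
plan(((.497,-.347,.25),down(-.235)))
import pickle
c=cam('wrist');pickle.dump(c,open('w1.pkl','wb'))
im=r.grab_frame('wrist');cv2.imwrite('pics/w2.png',im)
E
```

```text
t 3.4 tcp [ 0.4521 -0.31    0.2861] w 0.08514559967626595 F [-0.3239 -0.4022  0.1645] Mz [-0.0007 -0.0026 -1.    ] yang -13.934179540785784
rot [-0.   0.2 -0.5] shift mm [-25.5  52.3  36.1]
```

View pics/w2.png

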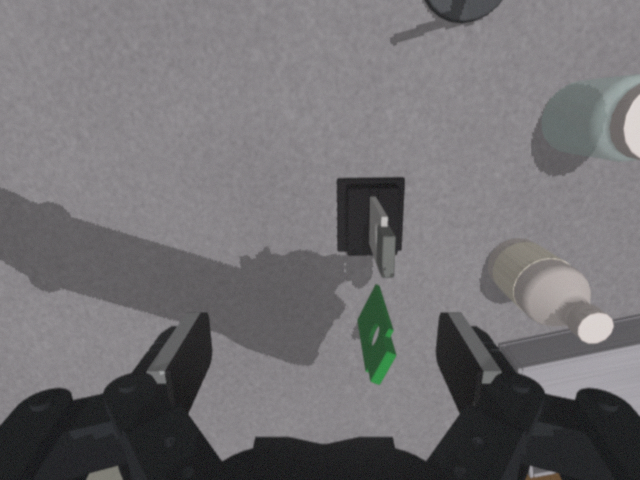

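The wrist view shows the holder square to the tool, with corners (337,178), (405,177) and (402,255). The grip block's top face spans about (381,236) to (394,276), and the green look-alike is at (376,335).

```bash
python3 - <<'E'
from h import *
import pickle
c=pickle.load(open('w1.pkl','rb'))
b=[atz('',u,.13,c) for u in[(381,236),(391,236),(395,275),(384,277)]];print(b,np.mean(b,0))
H=[atz('',u,0,c) for u in[(337,178),(405,177),(402,255),(339,255)]];print(H,np.mean(H,0))
g=[atz('',u,z,c) for u,z in[((376,287),.01),((378,380),.12)]];print('green',g)
im=cv2.imread('pics/w2.png');cv2.imwrite('pics/w2c.png',crop(im,320,165,100,130,4))
E
```

```text
[array([ 0.4913, -0.3301,  0.13  ]), array([ 0.4985, -0.3319,  0.13  ]), array([ 0.4955, -0.3635,  0.13  ]), array([ 0.487 , -0.3631,  0.13  ])] [ 0.4931 -0.3472  0.13  ]
[array([ 0.4687, -0.3023,  0.    ]), array([ 0.5375, -0.3184,  0.    ]), array([ 0.5188, -0.4028,  0.    ]), array([ 0.4511, -0.386 ,  0.    ])] [ 0.494  -0.3524  0.    ]
green [array([ 0.4828, -0.4291,  0.01  ]), array([ 0.4634, -0.4626,  0.12  ])]
```

View pics/w2c.png

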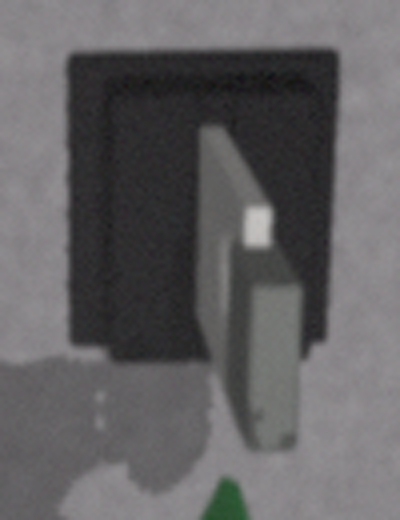

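The block's top is centred at about pixel (388.6,256.8), which puts it at (0.494,-0.3475). That agrees with the first estimate, so I'll grasp.

Emit:
step_arm(grip_force=40, moves=[{"rx": 0, "ry": 0, "rz": 0, "dx": -26, "dy": 50, "dz": 20, "gripper": 1}, {"rx": 0, "ry": 0, "rz": 0, "dx": 0, "dy": 0, "dz": 50, "gripper": 1}, {"rx": 0, "ry": 0, "rz": 0, "dx": 0, "dy": 0, "dz": 50, "gripper": 1}, {"rx": 0, "ry": 0, "rz": 0, "dx": 0, "dy": 0, "dz": 43, "gripper": 1}, {"rx": 0, "ry": 0, "rz": 0, "dx": 0, "dy": 0, "dz": 0, "gripper": -1}, {"rx": 0, "ry": 0, "rz": 0, "dx": 0, "dy": 0, "dz": 0, "gripper": -1}, {"rx": 0, "ry": 0, "rz": 0, "dx": 0, "dy": 0, "dz": 0, "gripper": -1}, {"rx": 0, "ry": 0, "rz": 0, "dx": 0, "dy": 0, "dz": 0, "gripper": -1}, {"rx": 0, "ry": 0, "rz": 0, "dx": 0, "dy": 0, "dz": 0, "gripper": -1}])

```text
clock: 4.58
tcp_pos: [0.4962, -0.3425, 0.1244]
orientation: [-2.467, -1.945, -0.001]
contact_force: [-3.0, 2.5, 9.4]
grip_width: 0.0097
gripper_force: 39.0
```

Emit:
step_arm(moves=[{"rx": 0, "ry": 0, "rz": 0, "dx": 0, "dy": 0, "dz": -20, "gripper": -1}, {"rx": 0, "ry": 0, "rz": 0, "dx": 0, "dy": 0, "dz": -30, "gripper": -1}, {"rx": 0, "ry": 0, "rz": 0, "dx": 0, "dy": 0, "dz": -40, "gripper": -1}, {"rx": 0, "ry": 0, "rz": 0, "dx": 0, "dy": 0, "dz": -40, "gripper": -1}, {"rx": 0, "ry": 0, "rz": -8, "dx": 0, "dy": 0, "dz": 0, "gripper": -1}, {"rx": 0, "ry": 0, "rz": -8, "dx": 0, "dy": 0, "dz": 0, "gripper": -1}, {"rx": 0, "ry": 0, "rz": 0, "dx": 39, "dy": 2, "dz": 0, "gripper": -1}, {"rx": 0, "ry": 0, "rz": 0, "dx": 39, "dy": 2, "dz": 0, "gripper": -1}, {"rx": 0, "ry": 0, "rz": 0, "dx": 39, "dy": 2, "dz": 0, "gripper": -1}, {"rx": 0, "ry": 0, "rz": 0, "dx": 39, "dy": 2, "dz": 0, "gripper": -1}, {"rx": 0, "ry": 0, "rz": 0, "dx": 37, "dy": 2, "dz": 0, "gripper": -1}, {"rx": 0, "ry": 0, "rz": 0, "dx": 0, "dy": 0, "dz": 0, "gripper": -1}, {"rx": 0, "ry": 0, "rz": 0, "dx": 0, "dy": 0, "dz": 0, "gripper": -1}])

```text
clock: 6.2
tcp_pos: [0.4984, -0.1498, 0.2539]
orientation: [2.172, 2.268, 0.001]
contact_force: [0.5, -0.0, -1.2]
grip_width: 0.0094
gripper_force: 39.3
```

```bash
python3 - <<'E'
from h import *
plan(((.49,-.149,.201),None))
import pickle
c=cam('wrist');pickle.dump(c,open('w3.pkl','wb'))
im=r.grab_frame('wrist')
s=r.grab_frame('scene');t=r.grab_frame('top')
cv2.imwrite('pics/w3.png',im);cv2.imwrite('pics/s3.png',s);cv2.imwrite('pics/t3.png',t)
print(proj('scene',[[.5,-.149,.2],[.62,-.148,.15]]),proj('',[[.62,-.148,.15],[.57,-.149,.16],r.get_obs()['tcp_pos']],c))
a=np.hstack([im[:,:400],crop(s,240,190,80,96,5)]);print(a.shape);cv2.imwrite('pics/v3.png',np.hstack([im[:480,200:600],crop(s,240,190,80,96,5)]))
E
```

```text
t 6.2 tcp [ 0.4984 -0.1498  0.2539] w 0.00939306853216596 F [ 0.4906 -0.0214 -1.2459] Mz [ 0.0015 -0.0004 -1.    ] yang 2.4965804723107037
rot [0. 0. 0.] shift mm [ 1.1 -8.4 52.9]
[[255.8035 201.9584]
 [295.8457 242.6692]] [[522.6098 252.0592]
 [445.7207 256.1526]
 [322.5825 344.3264]]
(480, 800, 3)
```

View pics/v3.png

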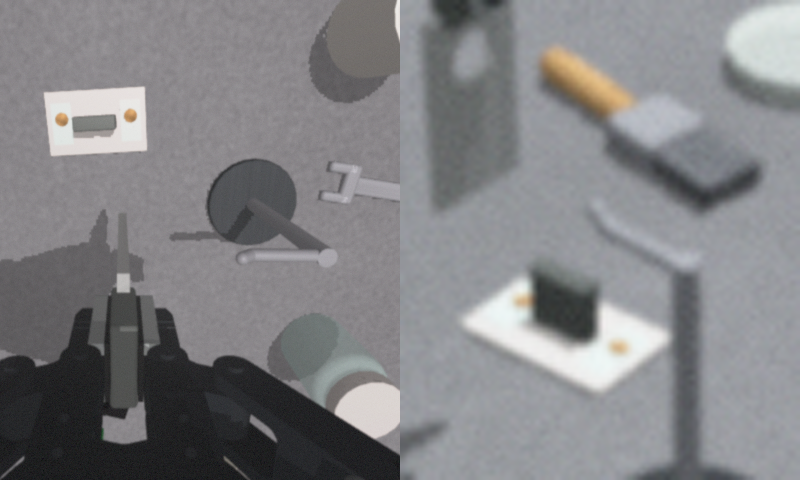

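The wrist view shows the peg tip at (444,257), the mast top at (527,257), the tag's +y upper corner at about (323,275) and its lower corner at (323,213). The slide's dots are at (262,119) and (330,115).

```bash
python3 - <<'E'
from h import *
import pickle
c=pickle.load(open('w3.pkl','rb'))
tip=atz('',(443,257),.163,c);m=atz('',(527,257),.154,c);pm=atz('',(480,256),.154,c)
print('tip',tip,'mast',m,'mid',pm,'yaw',np.arctan2(*(m-tip)[[1,0]]),'len',np.linalg.norm((m-tip)[:2]))
print('foot',atz('',(452,201),.012,c))
lz=.2539-.1164
for u,z in(((323,275),lz+.096),((323,213),lz)):print('tag edge',atz('',u,z,c))
S=[atz('',u,.005,c) for u in[(245,92),(345,87),(347,153),(250,156)]];print('slide',np.mean(S,0))
D=[atz('',u,.005,c) for u in[(262,119),(330,115)]];print('dots',D,np.mean(D,0),'yaw',np.arctan2(*(D[1]-D[0])[[1,0]]))
F=[atz('',u,.038,c) for u in[(273,117),(315,115)]];print('fin top far edge',F)
E
```

```text
tip [ 0.5675 -0.1485  0.163 ] mast [ 0.621  -0.1497  0.154 ] mid [ 0.5927 -0.1502  0.154 ] yaw -0.021669672706047666 len 0.05360239313721044
foot [ 0.62   -0.1471  0.012 ]
tag edge [ 0.4975 -0.1322  0.2335]
tag edge [ 0.4975 -0.1318  0.1375]
slide [ 0.4717 -0.0827  0.005 ]
dots [array([ 0.4403, -0.0807,  0.005 ]), array([ 0.5014, -0.0747,  0.005 ])] [ 0.4708 -0.0777  0.005 ] yaw 0.09862580798365385
fin top far edge [array([ 0.4542, -0.078 ,  0.038 ]), array([ 0.4885, -0.0749,  0.038 ])]
```

Emit:
step_arm(moves=[{"rx": 0, "ry": 0, "rz": 2.5, "dx": 0, "dy": 0, "dz": 0, "gripper": -1}, {"rx": 0, "ry": 0, "rz": 0, "dx": 8, "dy": 0, "dz": 27, "gripper": -1}, {"rx": 0, "ry": 0, "rz": 0, "dx": 0, "dy": 0, "dz": 26, "gripper": -1}, {"rx": 0, "ry": 0, "rz": 0, "dx": 0, "dy": 20, "dz": 0, "gripper": -1}, {"rx": 0, "ry": 0, "rz": 0, "dx": 0, "dy": 20, "dz": 0, "gripper": -1}, {"rx": 0, "ry": 0, "rz": 0, "dx": 0, "dy": 15, "dz": 0, "gripper": -1}, {"rx": 0, "ry": 0, "rz": 0, "dx": 0, "dy": 15, "dz": 0, "gripper": -1}, {"rx": 0, "ry": 0, "rz": 0, "dx": 0, "dy": 10, "dz": 0, "gripper": -1}, {"rx": 0, "ry": 0, "rz": 0, "dx": 0, "dy": 0, "dz": 0, "gripper": -1}])

```text
clock: 7.48
tcp_pos: [0.5787, -0.141, 0.1998]
orientation: [2.221, 2.222, -0.0]
contact_force: [0.2, 0.8, -1.3]
grip_width: 0.0095
gripper_force: 39.4
```

Emit:
step_arm(moves=[{"rx": 0, "ry": 0, "rz": 0, "dx": 0, "dy": 9, "dz": 0, "gripper": -1}, {"rx": 0, "ry": 0, "rz": 0, "dx": 0, "dy": 8, "dz": 0, "gripper": -1}, {"rx": 0, "ry": 0, "rz": 0, "dx": 0, "dy": 0, "dz": 5, "gripper": -1}, {"rx": 0, "ry": 0, "rz": 0, "dx": 0, "dy": 0, "dz": 4, "gripper": -1}, {"rx": 0, "ry": 0, "rz": 0, "dx": 0, "dy": 0, "dz": 2, "gripper": -1}, {"rx": 0, "ry": 0, "rz": 0, "dx": 0, "dy": 0, "dz": 0, "gripper": -1}, {"rx": 0, "ry": 0, "rz": 0, "dx": 0, "dy": 0, "dz": 0, "gripper": -1}])

```text
clock: 8.35
tcp_pos: [0.5952, -0.141, 0.189]
orientation: [2.221, 2.222, 0.0]
contact_force: [-0.0, -0.5, 0.1]
grip_width: 0.0091
gripper_force: 39.4
```

```bash
python3 - <<'E'
from h import *
plan(((.49,-.149,.201),None))
c=cam('wrist');im=r.grab_frame('wrist');s=r.grab_frame('scene')
cv2.imwrite('pics/v4.png',np.hstack([im[:480,200:600],crop(s,250,190,80,96,5)]))
E
```

```text
t 8.35 tcp [ 0.5952 -0.141   0.189 ] w 0.00907687700561943 F [-0.0357 -0.5232  0.0991] Mz [ 0.0001  0.0001 -1.    ] yang 0.012937450566082236
rot [0. 0. 0.] shift mm [  -7.9 -105.2  -12. ]
```

View pics/v4.png

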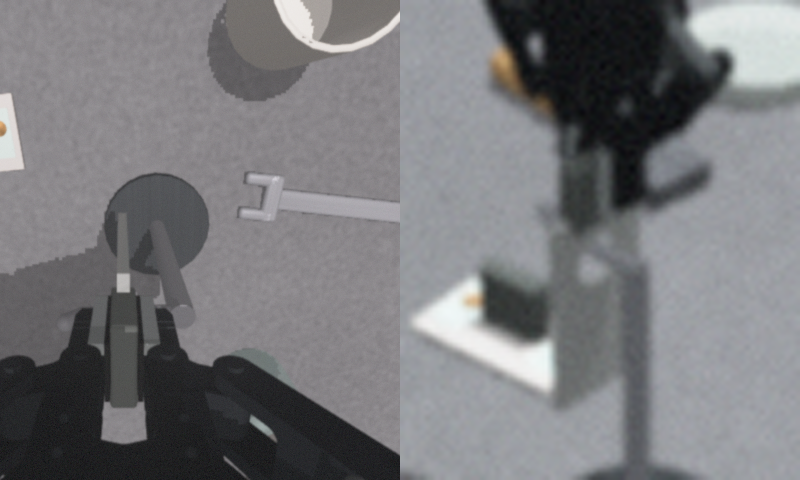

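The peg passes through the hole: its tip shows on one side of the tag and the mast on the other. The tag's weight has come off the wrist, so I'll open slightly and rise.

Emit:
step_arm(moves=[{"rx": 0, "ry": 0, "rz": 0, "dx": 0, "dy": 0, "dz": 0, "gripper": -0.8}, {"rx": 0, "ry": 0, "rz": 0, "dx": 0, "dy": 0, "dz": 0, "gripper": -0.6}, {"rx": 0, "ry": 0, "rz": 0, "dx": 0, "dy": 0, "dz": 0, "gripper": -0.5}, {"rx": 0, "ry": 0, "rz": 0, "dx": 0, "dy": 0, "dz": 0, "gripper": -0.5}, {"rx": 0, "ry": 0, "rz": 0, "dx": 0, "dy": 0, "dz": -10, "gripper": -0.5}, {"rx": 0, "ry": 0, "rz": 0, "dx": 0, "dy": 0, "dz": -20, "gripper": -0.5}, {"rx": 0, "ry": 0, "rz": 0, "dx": 0, "dy": 0, "dz": -30, "gripper": -0.5}, {"rx": 0, "ry": 0, "rz": 0, "dx": 0, "dy": 0, "dz": -40, "gripper": 0}, {"rx": 0, "ry": 0, "rz": 0, "dx": 0, "dy": 0, "dz": 0, "gripper": 0}])

```text
clock: 9.57
tcp_pos: [0.5972, -0.1421, 0.2939]
orientation: [2.217, 2.217, 0.008]
contact_force: [0.1, -1.4, -0.7]
grip_width: 0.0427
gripper_force: 0.0
```

```bash
python3 - <<'E'
from h import *
plan(((.472,-.0815,.27),down(np.pi/2+.098)),((.472,-.0815,.031),None))
s=r.grab_frame('scene');t=r.grab_frame('top')
cv2.imwrite('pics/v5.png',np.hstack([crop(t,320,190,80,96,5),crop(s,250,190,80,96,5)]))
E
```

```text
t 9.575 tcp [ 0.5972 -0.1421  0.2939] w 0.04266186161843277 F [ 0.1298 -1.384  -0.6868] Mz [ 0.0079 -0.0007 -1.    ] yang -0.0016853952789759599
rot [  0.3   0.4 -95.6] shift mm [118.7  72.5  23.9]
rot [0. 0. 0.] shift mm [  0.   0. 239.]
```

View pics/v5.png

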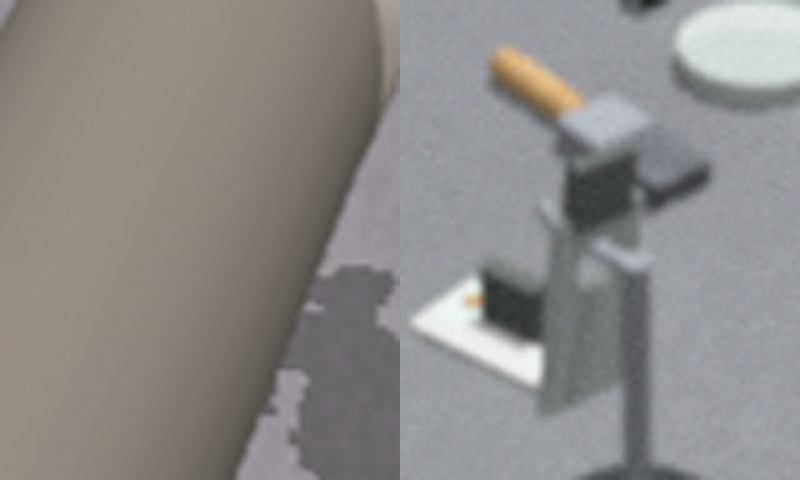

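The tag hangs freely from the peg in the scene view. The top view is blocked by the arm. That was my tenth picture, so from here I measure by code. Next I'll move over the slide.

Emit:
step_arm(moves=[{"rx": 0, "ry": 0, "rz": -9.6, "dx": 0, "dy": 0, "dz": 0, "gripper": 0.2}, {"rx": 0, "ry": 0, "rz": -9.6, "dx": 0, "dy": 0, "dz": 0, "gripper": 0.2}, {"rx": 0, "ry": 0, "rz": -9.6, "dx": 0, "dy": 0, "dz": 0, "gripper": 0.2}, {"rx": 0, "ry": 0, "rz": -9.6, "dx": 0, "dy": 0, "dz": 0, "gripper": 0.2}, {"rx": 0, "ry": 0, "rz": -9.6, "dx": 0, "dy": 0, "dz": 0, "gripper": 0.2}, {"rx": 0, "ry": 0, "rz": -9.6, "dx": 0, "dy": 0, "dz": 0, "gripper": 0.2}, {"rx": 0, "ry": 0, "rz": -9.5, "dx": 0, "dy": 0, "dz": 0, "gripper": 0.2}, {"rx": 0, "ry": 0, "rz": -9.5, "dx": 0, "dy": 0, "dz": 0, "gripper": 0.2}, {"rx": 0, "ry": 0, "rz": -9.5, "dx": 0, "dy": 0, "dz": 0, "gripper": 0.2}, {"rx": 0, "ry": 0, "rz": -9.5, "dx": 0, "dy": 0, "dz": 0, "gripper": 0.2}, {"rx": 0, "ry": 0, "rz": 0, "dx": 40, "dy": 24, "dz": 10, "gripper": 0.2}, {"rx": 0, "ry": 0, "rz": 0, "dx": 40, "dy": 24, "dz": 10, "gripper": 0.2}, {"rx": 0, "ry": 0, "rz": 0, "dx": 39, "dy": 24, "dz": 10, "gripper": 0.2}, {"rx": 0, "ry": 0, "rz": 0, "dx": 0, "dy": 0, "dz": 0, "gripper": 0.2}, {"rx": 0, "ry": 0, "rz": 0, "dx": 0, "dy": 0, "dz": 0, "gripper": 0.2}])

```text
clock: 11.55
tcp_pos: [0.4702, -0.0811, 0.259]
orientation: [-0.154, 3.137, -0.0]
contact_force: [0.1, -0.4, 0.0]
grip_width: 0.0511
gripper_force: 0.0
```

```bash
python3 - <<'E'
from h import *
plan(((.472,-.0815,.031),down(np.pi/2+.098)))
def slide(n):
    c=cam(n);im=r.grab_frame(n);cv2.imwrite(f'pics/{n}6.png',im)
    m=cv2.inRange(im,(195,)*3,(255,)*3);m=cv2.morphologyEx(m,cv2.MORPH_CLOSE,np.ones((15,15)))
    k,l,st,ce=cv2.connectedComponentsWithStats(m)
    for i in range(1,k):
        if st[i,4]>200:
            cnt=cv2.findContours((l==i).astype('u1'),0,2)[0][0]
            W=np.array([atz(n,p[0],.005,c)[:2] for p in cnt],np.float32)
            print(n,ce[i].round(),st[i,4],cv2.minAreaRect(W*1000))
slide('wrist');slide('top')
print(proj('wrist',[[.472,-.0815,.005]]))
print(r.get_obs()['joints'])
E
```

```text
t 11.55 tcp [ 0.4702 -0.0811  0.259 ] w 0.05107383814301535 F [ 0.1139 -0.4387  0.0354] Mz [ 0.0004 -0.0002 -1.    ] yang 95.63068368949627
rot [-0.  0.  0.] shift mm [ -1.8  -0.5 228. ]
wrist [326. 198.] 4019 ((470.87628173828125, -81.91026306152344), (86.94190216064453, 54.54078674316406), 5.558907508850098)
top [287. 195.] 734 ((724.581298828125, 17.85312271118164), (79.34656524658203, 99.42273712158203), 55.13201141357422)
top [432. 192.] 554 ((746.3191528320312, -318.81988525390625), (61.43140411376953, 60.64808654785156), 0.4650578796863556)
top [199. 337.] 1322 ((388.3659362792969, 192.1122283935547), (89.20309448242188, 88.09342956542969), 67.11223602294922)
[[324.7748 197.9671]]
[-0.1822  0.1397  0.2467  2.0195 -0.0404  0.9861  1.7528]
```

Emit:
step_arm(grip_force=60, moves=[{"rx": 0, "ry": 0, "rz": 0, "dx": 0, "dy": 0, "dz": 55, "gripper": 0.2}, {"rx": 0, "ry": 0, "rz": 0, "dx": 0, "dy": 0, "dz": 55, "gripper": 0.2}, {"rx": 0, "ry": 0, "rz": 0, "dx": 0, "dy": 0, "dz": 55, "gripper": 0.2}, {"rx": 0, "ry": 0, "rz": 0, "dx": 0, "dy": 0, "dz": 40, "gripper": 0.2}, {"rx": 0, "ry": 0, "rz": 0, "dx": 0, "dy": 0, "dz": 22, "gripper": 0.2}, {"rx": 0, "ry": 0, "rz": 0, "dx": 0, "dy": 0, "dz": 0, "gripper": -1}, {"rx": 0, "ry": 0, "rz": 0, "dx": 0, "dy": 0, "dz": 0, "gripper": -1}, {"rx": 0, "ry": 0, "rz": 0, "dx": 0, "dy": 0, "dz": 0, "gripper": -1}, {"rx": 0, "ry": 0, "rz": 0, "dx": 0, "dy": 0, "dz": 0, "gripper": -1}, {"rx": 0, "ry": 0, "rz": 0, "dx": 0, "dy": 0, "dz": 0, "gripper": -1}])

```text
clock: 12.9
tcp_pos: [0.4705, -0.081, 0.0328]
orientation: [-0.154, 3.136, -0.0]
contact_force: [-1.1, -1.3, 6.5]
grip_width: 0.0109
gripper_force: 59.5
```

Emit:
step_arm(moves=[{"rx": 0, "ry": 0, "rz": 0, "dx": 0, "dy": 0, "dz": -20, "gripper": -1}, {"rx": 0, "ry": 0, "rz": 0, "dx": 0, "dy": 0, "dz": -50, "gripper": -1}, {"rx": 0, "ry": 0, "rz": 0, "dx": 0, "dy": 0, "dz": -60, "gripper": -1}, {"rx": 0, "ry": 0, "rz": 0, "dx": 0, "dy": 0, "dz": -60, "gripper": -1}, {"rx": 0, "ry": 0, "rz": 0, "dx": 0, "dy": 0, "dz": -58, "gripper": -1}, {"rx": 0, "ry": 0, "rz": -5.2, "dx": 0, "dy": 0, "dz": 0, "gripper": -1}, {"rx": 0, "ry": 0, "rz": -5.2, "dx": 0, "dy": 0, "dz": 0, "gripper": -1}, {"rx": 0, "ry": 0, "rz": 0, "dx": -8, "dy": 56, "dz": 0, "gripper": -1}, {"rx": 0, "ry": 0, "rz": 0, "dx": -8, "dy": 56, "dz": 0, "gripper": -1}, {"rx": 0, "ry": 0, "rz": 0, "dx": 0, "dy": 0, "dz": 0, "gripper": -1}, {"rx": 0, "ry": 0, "rz": 0, "dx": 0, "dy": 0, "dz": 0, "gripper": -1}])

```text
clock: 14.28
tcp_pos: [0.4539, 0.0306, 0.2799]
orientation: [0.438, -3.111, 0.001]
contact_force: [0.4, 0.1, -1.5]
grip_width: 0.0111
gripper_force: 58.8
```

```bash
cat > shot.py <<'E'
from h import *
import pickle,sys
c=cam('wrist');im=r.grab_frame('wrist');n=sys.argv[1]
cv2.imwrite(f'pics/st{n}.png',im);pickle.dump(c,open(f'st{n}.pkl','wb'))
plan(((.43,.20,.28),down(np.pi/2+.28)))
M=R.from_euler('ZY',[.28,-.475]).as_matrix()
print(proj('',[np.array([.5629,.2564,.096])+M@[x,y,0] for x,y in[(.068,.06),(.068,-.06),(-.068,-.06),(-.068,.06)]],c).round(0).tolist())
E
python3 shot.py B
```

```text
t 14.325 tcp [0.4541 0.03   0.2799] w 0.010526760383845753 F [-0.5683 -0.1125 -0.8456] Mz [-0.0001 -0.0004 -1.    ] yang 105.94889708981012
rot [-0.  -0.  -0.1] shift mm [-23.8 170.   -0.1]
[[598.0, 467.0], [465.0, 468.0], [457.0, 315.0], [582.0, 315.0]]
```

Emit:
step_arm(moves=[{"rx": 0, "ry": 0, "rz": 0, "dx": -8, "dy": 56, "dz": 0, "gripper": -1}, {"rx": 0, "ry": 0, "rz": 0, "dx": -8, "dy": 56, "dz": 0, "gripper": -1}, {"rx": 0, "ry": 0, "rz": 0, "dx": -8, "dy": 56, "dz": 0, "gripper": -1}, {"rx": 0, "ry": 0, "rz": 0, "dx": 0, "dy": 0, "dz": 0, "gripper": -1}, {"rx": 0, "ry": 0, "rz": 0, "dx": 0, "dy": 0, "dz": 0, "gripper": -1}])

```text
clock: 14.95
tcp_pos: [0.4314, 0.1975, 0.2797]
orientation: [0.435, -3.111, 0.001]
contact_force: [-0.2, -1.3, -1.7]
grip_width: 0.0112
gripper_force: 59.0
```

```bash
python3 shot.py A
```

```text
t 15.0 tcp [0.4315 0.1971 0.2797] w 0.010727593247716457 F [-0.99   -0.5245 -1.8352] Mz [-0.0002 -0.0009 -1.    ] yang 105.83984020009413
rot [-0.  -0.  -0.2] shift mm [ 0.6  3.2 -0.3]
[[416.0, 446.0], [281.0, 447.0], [283.0, 292.0], [411.0, 292.0]]
```

Emit:
step_arm(moves=[{"rx": 0, "ry": 0, "rz": 0, "dx": 0, "dy": 0, "dz": -50, "gripper": -1}, {"rx": 0, "ry": 0, "rz": 0, "dx": 0, "dy": 0, "dz": -50, "gripper": -1}, {"rx": 0, "ry": 0, "rz": 0, "dx": 0, "dy": 0, "dz": 0, "gripper": -1}, {"rx": 0, "ry": 0, "rz": 0, "dx": 0, "dy": 0, "dz": 0, "gripper": -1}])

```text
clock: 15.5
tcp_pos: [0.431, 0.1975, 0.3792]
orientation: [0.434, -3.111, 0.001]
contact_force: [-0.6, 0.7, -2.1]
grip_width: 0.0108
gripper_force: 59.1
```

```bash
python3 shot.py D
```

```text
t 15.55 tcp [0.4306 0.1977 0.3785] w 0.010651819772929807 F [-0.8797  0.6664 -2.3463] Mz [-0.002  -0.0013 -1.    ] yang 105.90693704561063
rot [-0.  -0.1 -0.1] shift mm [-0.1  2.4 98.5]
[[396.0, 375.0], [290.0, 375.0], [291.0, 256.0], [393.0, 255.0]]
```

In these views the camera's image-up points towards the robot, so the slide and fingers hide the stage. I'll shoot again from beyond the stage.

Emit:
step_arm(moves=[{"rx": 0, "ry": 0, "rz": 0, "dx": -50, "dy": 3, "dz": 0, "gripper": -1}, {"rx": 0, "ry": 0, "rz": 0, "dx": -50, "dy": 3, "dz": 0, "gripper": -1}, {"rx": 0, "ry": 0, "rz": 0, "dx": -50, "dy": 3, "dz": 0, "gripper": -1}, {"rx": 0, "ry": 0, "rz": 0, "dx": -50, "dy": 3, "dz": 0, "gripper": -1}, {"rx": 0, "ry": 0, "rz": 0, "dx": -50, "dy": 3, "dz": 0, "gripper": -1}, {"rx": 0, "ry": 0, "rz": 0, "dx": 0, "dy": 0, "dz": 0, "gripper": -1}, {"rx": 0, "ry": 0, "rz": 0, "dx": 0, "dy": 0, "dz": 0, "gripper": -1}])

```text
clock: 16.42
tcp_pos: [0.6665, 0.2819, 0.3778]
orientation: [0.436, -3.108, 0.002]
contact_force: [-0.2, -0.0, -1.1]
grip_width: 0.0111
gripper_force: 59.1
```

```bash
python3 shot.py E
```

```text
t 16.475 tcp [0.6663 0.282  0.3789] w 0.011058166032984167 F [ 0.4026  0.9919 -0.4567] Mz [-0.0019 -0.001  -1.    ] yang 106.00252751835454
rot [-0.  -0.1 -0. ] shift mm [249.7 -13.5  98.9]
[[394.0, 150.0], [265.0, 150.0], [268.0, 19.0], [390.0, 19.0]]
```

Emit:
step_arm(moves=[{"rx": 0, "ry": 0, "rz": 0, "dx": 0, "dy": 0, "dz": 50, "gripper": -1}, {"rx": 0, "ry": 0, "rz": 0, "dx": 0, "dy": 0, "dz": 40, "gripper": -1}, {"rx": 0, "ry": 0, "rz": 0, "dx": 0, "dy": 0, "dz": 0, "gripper": -1}, {"rx": 0, "ry": 0, "rz": 0, "dx": 0, "dy": 0, "dz": 0, "gripper": -1}])

```text
clock: 16.98
tcp_pos: [0.6675, 0.2827, 0.2926]
orientation: [-0.437, 3.108, 0.002]
contact_force: [-0.9, -0.2, -0.7]
grip_width: 0.0106
gripper_force: 59.0
```

```bash
python3 shot.py G
```

```text
t 17.025 tcp [0.6679 0.2829 0.2931] w 0.010865093214694138 F [ 0.2614 -0.1449 -1.1455] Mz [ 0.0038  0.0019 -1.    ] yang 106.01599759828915
rot [ 0.   0.2 -0. ] shift mm [251.5 -13.9  13.1]
[[413.0, 158.0], [247.0, 158.0], [252.0, -10.0], [407.0, -10.0]]
```

Emit:
step_arm(moves=[{"rx": 0, "ry": 0, "rz": 0, "dx": 10, "dy": -50, "dz": -30, "gripper": -1}, {"rx": 0, "ry": 0, "rz": 0, "dx": 20, "dy": -50, "dz": -20, "gripper": -1}, {"rx": 0, "ry": 0, "rz": 0, "dx": 20, "dy": -50, "dz": 0, "gripper": -1}, {"rx": 0, "ry": 0, "rz": 0, "dx": 0, "dy": 0, "dz": 0, "gripper": -1}, {"rx": 0, "ry": 0, "rz": 0, "dx": 0, "dy": 0, "dz": 0, "gripper": -1}])

```text
clock: 17.65
tcp_pos: [0.6609, 0.1252, 0.3421]
orientation: [-0.437, 3.108, 0.002]
contact_force: [-0.0, 0.7, -1.7]
grip_width: 0.0108
gripper_force: 59.1
```

```bash
python3 shot.py F
```

```text
t 17.7 tcp [0.6606 0.1263 0.3414] w 0.011162118937606706 F [ 0.2089 -0.4551 -1.9404] Mz [ 0.002   0.0018 -1.    ] yang 106.11790760469322
rot [0.1 0.1 0.1] shift mm [201.3 134.6  61.4]
[[567.0, 208.0], [431.0, 208.0], [424.0, 66.0], [553.0, 66.0]]
```

```bash
cat > fit.py <<'E'
from h import *
import pickle
from scipy.optimize import least_squares
from scipy.ndimage import map_coordinates
V={'E':('pics/stE.png',None),'G':('pics/stG.png',None),'F':('pics/stF.png',None),'top':('pics/top0.png','top'),'scene':('pics/scene0.png','scene')}
I={k:cv2.GaussianBlur(cv2.imread(f,0),(0,0),.8).astype(float) for k,(f,_) in V.items()}
C={k:(cam(n) if n else pickle.load(open(f'st{k}.pkl','rb'))) for k,(_,n) in V.items()}
def rect(a,b):return np.array([(a,b),(a,-b),(-a,-b),(-a,b)])
def edges():
    for a,b,sg in((.068,.060,-1),(.025,.015,1)): # sg: brightness change going outward
        q=rect(a,b)
        for i in range(4):
            for t in np.linspace(.1,.9,13):yield q[i]*(1-t)+q[(i+1)%4]*t,q[i]+q[(i+1)%4],sg,(a>.05)*4+i
E_=list(edges());XY=np.array([e[0] for e in E_]);N=np.array([e[1] for e in E_]);N/=np.linalg.norm(N,axis=1)[:,None];SG=np.array([e[2] for e in E_]);ID=np.array([e[3] for e in E_])
def P(p,xy):return p[:3]+np.c_[xy,0*xy[:,0]]@R.from_euler('ZY',[p[3],-p[4]]).as_matrix().T
def meas(p,w):
    out=[]
    for k in use:
        u=proj('',P(p,XY),C[k]);n=proj('',P(p,XY+N*.002),C[k])-u;n/=np.linalg.norm(n,axis=1)[:,None]
        s=np.arange(-w,w+.1,.5);q=u[:,None]+n[:,None]*s[None,:,None]
        g=map_coordinates(I[k],[q[...,1],q[...,0]],order=1,mode='nearest');d=np.gradient(g,axis=1)*SG[:,None]*2
        j=d[:,1:-1].argmax(1)+1;ok=(d[np.arange(len(j)),j]>6)&(u>3).all(1)&(u[:,0]<636)&(u[:,1]<476)
        out.append((k,u+n*s[j][:,None],n,ok))
    return out
p=np.array([.5629,.2564,.096,.2801,.4752])
for use,ws in((['E','G','F'],(10,8,6,4,4,3,3)),(['E','G','F','top'],(4,3)),(['top','scene'],(4,3,3))):
    if use==['top','scene']:p=np.array([.5629,.2564,.096,.2801,.4752])
    for w in ws:
        m=meas(p,w)
        def f(x):return np.concatenate([(((proj('',P(x,XY),C[k])-q)*n).sum(1))[ok] for k,q,n,ok in m])
        s=least_squares(f,p,loss='soft_l1',f_scale=.7);p=s.x
    J=np.linalg.inv(s.jac.T@s.jac)
    print(use,p,'rms',np.sqrt(np.mean(s.fun**2)),'n',len(s.fun),'sd',np.sqrt(np.diag(J))*.7)
    for k,q,n,ok in m:
        e=((proj('',P(p,XY),C[k])-q)*n).sum(1);print(k,[(int(ok[ID==i].sum()),round(float(np.median(e[(ID==i)&ok])) if 0 else float(np.median(e[(ID==i)&ok]) if ok[ID==i].any() else 9),1)) for i in range(8)])
E
python3 fit.py
```

```text
['E', 'G', 'F'] [0.5603 0.2544 0.0972 0.2813 0.5045] rms 0.7211963644645083 n 275 sd [0.0001 0.0001 0.0003 0.0024 0.0043]
E [(13, 1.5), (13, 0.0), (13, 0.0), (13, 0.5), (13, -0.5), (13, 0.5), (0, 9.0), (13, 0.5)]
G [(13, 1.5), (13, 0.0), (13, -0.5), (13, -0.0), (13, -1.0), (12, 0.5), (0, 9.0), (12, 0.5)]
F [(13, 0.5), (13, 0.5), (13, 0.0), (13, -0.0), (13, -0.5), (13, 0.0), (13, 1.5), (4, 1.0)]
['E', 'G', 'F', 'top'] [0.5604 0.2545 0.0979 0.2814 0.5074] rms 0.7892478902389801 n 379 sd [0.0001 0.0001 0.0003 0.0024 0.0041]
E [(13, 1.5), (13, 0.5), (13, -0.5), (13, 0.5), (13, -0.4), (13, 0.5), (0, 9.0), (13, 0.5)]
G [(13, 1.5), (13, 0.5), (13, -0.5), (13, 0.0), (13, -0.9), (12, 0.7), (0, 9.0), (12, 1.0)]
F [(13, 1.0), (13, -0.0), (13, 0.0), (13, 0.5), (13, -0.4), (13, -0.0), (13, 1.6), (4, 1.3)]
top [(13, -0.5), (13, 1.0), (13, 1.0), (13, -0.5), (13, -1.0), (13, 0.5), (13, 1.0), (13, 0.0)]
['top', 'scene'] [0.5597 0.2537 0.1052 0.2631 0.5634] rms 0.8077746316283478 n 171 sd [0.0003 0.0004 0.0007 0.0074 0.0156]
top [(13, -0.1), (13, 0.3), (13, 0.1), (13, -0.1), (13, -0.8), (13, 0.4), (13, 0.5), (13, 0.7)]
scene [(8, 1.6), (12, 0.0), (10, -1.9), (12, 0.1), (12, 0.9), (13, 0.1), (0, 9.0), (0, 9.0)]
```

```bash
cat > go.py <<'E'
from h import *
def target(p,off): # off = TCP height over face along normal beyond slide
    M=R.from_euler('ZY',[p[3],-p[4]]).as_matrix()
    N=np.column_stack([np.cross(M[:,1],-M[:,2]),M[:,1],-M[:,2]])
    return p[:3]+M[:,2]*(.0328+off),N
F=np.array([.5604,.2545,.0976,.281,.505])
E
python3 - <<'E'
from go import *
plan(target(F,.08),target(F,.01))
E
```

```text
t 17.7 tcp [0.6606 0.1263 0.3414] w 0.011162118937606706 F [ 0.2089 -0.4551 -1.9404] Mz [ 0.002   0.0018 -1.    ] yang 106.11790760469322
rot [  0.1 -28.8   0. ] shift mm [171.1 151.   71.2]
rot [0. 0. 0.] shift mm [ 0.  0. 70.]
```

Emit:
step_arm(moves=[{"rx": 0, "ry": -9.6, "rz": 0, "dx": 0, "dy": 0, "dz": 0, "gripper": -1}, {"rx": 0, "ry": -9.6, "rz": 0, "dx": 0, "dy": 0, "dz": 0, "gripper": -1}, {"rx": 0, "ry": -9.6, "rz": 0, "dx": 0, "dy": 0, "dz": 0, "gripper": -1}, {"rx": 0, "ry": 0, "rz": 0, "dx": 43, "dy": 38, "dz": 10, "gripper": -1}, {"rx": 0, "ry": 0, "rz": 0, "dx": 43, "dy": 38, "dz": 10, "gripper": -1}, {"rx": 0, "ry": 0, "rz": 0, "dx": 43, "dy": 38, "dz": 25, "gripper": -1}, {"rx": 0, "ry": 0, "rz": 0, "dx": 42, "dy": 37, "dz": 26, "gripper": -1}, {"rx": 0, "ry": 0, "rz": 0, "dx": 0, "dy": 0, "dz": 0, "gripper": -1}, {"rx": 0, "ry": 0, "rz": 0, "dx": 0, "dy": 0, "dz": 0, "gripper": -1}, {"rx": 0, "ry": 0, "rz": 0, "dx": 0, "dy": 0, "dz": 0, "gripper": -1}])

```text
clock: 18.95
tcp_pos: [0.5143, 0.2336, 0.2025]
orientation: [-0.364, 2.614, 0.093]
contact_force: [0.1, -0.2, -1.4]
grip_width: 0.0112
gripper_force: 59.0
```

```bash
python3 - <<'E'
from go import *
plan(target(F,.02))
o=r.get_obs();print(o['joints'],o['moment'])
cv2.imwrite('pics/p0.png',r.grab_frame('wrist'));cv2.imwrite('pics/p0s.png',r.grab_frame('scene'))
E
```

```text
t 18.95 tcp [0.5143 0.2336 0.2025] w 0.011197382624746954 F [ 0.0571 -0.2122 -1.4308] Mz [ 0.4658  0.1316 -0.875 ] yang 105.85401313967016
rot [-0.2  0.  -0.2] shift mm [ 6.9  7.3 63.2]
[-0.7557  0.1796  0.1416  2.2329  0.5149  0.2878  0.7623] [-0.1934  0.6537 -0.0521]
```

Emit:
step_arm(moves=[{"rx": 0, "ry": 0, "rz": 0, "dx": 7, "dy": 7, "dz": 25, "gripper": -1}, {"rx": 0, "ry": 0, "rz": 0, "dx": 0, "dy": 0, "dz": 25, "gripper": -1}, {"rx": 0, "ry": 0, "rz": 0, "dx": 0, "dy": 0, "dz": 13, "gripper": -1}, {"rx": 0, "ry": 0, "rz": 0, "dx": 0, "dy": 0, "dz": 0, "gripper": -1}, {"rx": 0, "ry": 0, "rz": 0, "dx": 0, "dy": 0, "dz": 0, "gripper": -1}])

```text
clock: 19.68
tcp_pos: [0.5349, 0.2464, 0.1432]
orientation: [-0.364, 2.616, 0.092]
contact_force: [-0.2, 0.2, -1.4]
grip_width: 0.0108
gripper_force: 59.1
```

```bash
cat > st.py <<'E'
from go import *
plan(target(F,.0))
o=r.get_obs();M=R.from_rotvec(o['orientation']).as_matrix()
print('joints',o['joints'],'F tool',M.T@o['contact_force'],'M tool',M.T@o['moment'])
E
python3 st.py
```

```text
t 19.675 tcp [0.5349 0.2464 0.1432] w 0.01083977563449964 F [-0.2441  0.2206 -1.3857] Mz [ 0.4647  0.1311 -0.8757] yang 105.84861013748989
rot [-0.2 -0.1 -0.2] shift mm [-1.3  0.7 20.1]
joints [-0.7303  0.326   0.1243  2.2244  0.8257  0.1709  0.4377] F tool [0.8218 0.2802 1.129 ] M tool [0.0154 0.6612 0.0008]
```

Emit:
step_arm(moves=[{"rx": 0, "ry": 0, "rz": 0, "dx": -1, "dy": 1, "dz": 4, "gripper": -1}, {"rx": 0, "ry": 0, "rz": 0, "dx": 0, "dy": 0, "dz": 4, "gripper": -1}, {"rx": 0, "ry": 0, "rz": 0, "dx": 0, "dy": 0, "dz": 4, "gripper": -1}, {"rx": 0, "ry": 0, "rz": 0, "dx": 0, "dy": 0, "dz": 3, "gripper": -1}, {"rx": 0, "ry": 0, "rz": 0, "dx": 0, "dy": 0, "dz": 0, "gripper": -1}, {"rx": 0, "ry": 0, "rz": 0, "dx": 0, "dy": 0, "dz": 0, "gripper": -1}])

```text
clock: 20.42
tcp_pos: [0.5419, 0.2502, 0.13]
orientation: [-0.366, 2.616, 0.092]
contact_force: [-0.1, 0.0, -1.0]
grip_width: 0.0109
gripper_force: 59.1
```

```bash
python3 st.py
```

```text
t 20.425 tcp [0.5419 0.2502 0.13  ] w 0.010881927939368104 F [-0.1007  0.0345 -0.961 ] Mz [ 0.4641  0.1312 -0.876 ] yang 105.92701814510316
rot [-0.2 -0.1 -0.1] shift mm [-0.9 -1.   4.8]
joints [-0.6697  0.3608  0.0573  2.2105  0.9981  0.1714  0.2719] F tool [0.5399 0.0622 0.7996] M tool [ 0.0087  0.6566 -0.0392]
```

Emit:
step_arm(moves=[{"rx": 0, "ry": 0, "rz": 0, "dx": -1, "dy": -1, "dz": 2, "gripper": -1}, {"rx": 0, "ry": 0, "rz": 0, "dx": 0, "dy": 0, "dz": 2, "gripper": -1}, {"rx": 0, "ry": 0, "rz": 0, "dx": 0, "dy": 0, "dz": 2, "gripper": -1}, {"rx": 0, "ry": 0, "rz": 0, "dx": 0, "dy": 0, "dz": 0, "gripper": -1}, {"rx": 0, "ry": 0, "rz": 0, "dx": 0, "dy": 0, "dz": 0, "gripper": -1}])

```text
clock: 21.05
tcp_pos: [0.5459, 0.2501, 0.1253]
orientation: [-0.366, 2.616, 0.092]
contact_force: [-1.1, -1.3, 3.7]
grip_width: 0.0106
gripper_force: 60.0
```

```bash
python3 st.py
```

```text
t 21.05 tcp [0.5459 0.2501 0.1253] w 0.010600355271578292 F [-1.1273 -1.3019  3.6597] Mz [ 0.4642  0.1311 -0.8759] yang 105.91765582352649
rot [-0.2 -0.1 -0.1] shift mm [ 0.2  0.2 -1.2]
joints [-0.6458  0.3743  0.0352  2.2041  1.0554  0.1715  0.2203] F tool [-0.5024 -0.948  -3.8998] M tool [0.0804 0.4253 0.0041]
```

Contact at the expected depth. The moment points to the upper edge touching first, so I'll back off, tilt 2° more and press again.

Emit:
step_arm(moves=[{"rx": 0, "ry": 0, "rz": 0, "dx": 0, "dy": 0, "dz": -8, "gripper": -1}, {"rx": 0, "ry": -2, "rz": 0, "dx": 0, "dy": 0, "dz": 0, "gripper": -1}, {"rx": 0, "ry": 0, "rz": 0, "dx": 1, "dy": 0, "dz": 0, "gripper": -1}, {"rx": 0, "ry": 0, "rz": 0, "dx": 0, "dy": 0, "dz": 0, "gripper": -1}])

```text
clock: 21.55
tcp_pos: [0.5411, 0.2488, 0.1316]
orientation: [-0.362, 2.584, 0.097]
contact_force: [0.1, 0.2, -1.3]
grip_width: 0.0111
gripper_force: 59.3
```

```bash
python3 st.py
```

```text
t 21.55 tcp [0.5411 0.2488 0.1316] w 0.01107134441874615 F [ 0.1026  0.2334 -1.3075] Mz [ 0.491   0.1384 -0.8601] yang 105.93190978770937
rot [-0.2  1.7 -0.1] shift mm [-1.2  0.1  6.7]
joints [-0.6549  0.3551  0.0335  2.232   1.295   0.1716 -0.0253] F tool [0.5268 0.1989 1.2073] M tool [ 0.0185  0.6363 -0.0466]
```

Emit:
step_arm(moves=[{"rx": 0, "ry": 0, "rz": 0, "dx": 0, "dy": 0, "dz": 4, "gripper": -1}, {"rx": 0, "ry": 0, "rz": 0, "dx": 0, "dy": 0, "dz": 3, "gripper": -1}, {"rx": 0, "ry": 0, "rz": 0, "dx": 0, "dy": 0, "dz": 2, "gripper": -1}, {"rx": 0, "ry": 0, "rz": 0, "dx": 0, "dy": 0, "dz": 0, "gripper": -1}, {"rx": 0, "ry": 0, "rz": 0, "dx": 0, "dy": 0, "dz": 0, "gripper": -1}])

```text
clock: 22.18
tcp_pos: [0.5459, 0.2501, 0.1242]
orientation: [-0.362, 2.583, 0.097]
contact_force: [-2.4, -1.4, 4.9]
grip_width: 0.011
gripper_force: 60.1
```

```bash
python3 st.py
```

```text
t 22.175 tcp [0.5459 0.2501 0.1242] w 0.010984809279344534 F [-2.4356 -1.3796  4.8927] Mz [ 0.492   0.1387 -0.8595] yang 105.91270288022383
rot [-0.2  1.8 -0.1] shift mm [-0.4  0.2 -2.2]
joints [-0.6375  0.3758  0.0177  2.2251  1.3896  0.1715 -0.1166] F tool [-0.162  -0.6675 -5.5949] M tool [-0.052   0.7536  0.0142]
```

Emit:
step_arm(moves=[{"rx": 0, "ry": 0, "rz": 0, "dx": 0, "dy": 0, "dz": 1, "gripper": -1}, {"rx": 0, "ry": 0, "rz": 0, "dx": 0, "dy": 0, "dz": 0, "gripper": -1}, {"rx": 0, "ry": 0, "rz": 0, "dx": 0, "dy": 0, "dz": 0, "gripper": -1}, {"rx": 0, "ry": 0, "rz": 0, "dx": 0, "dy": 0, "dz": 0, "gripper": -1}, {"rx": 0, "ry": 0, "rz": 0, "dx": 0, "dy": 0, "dz": 0, "gripper": -1}])

```text
clock: 22.8
tcp_pos: [0.5464, 0.2502, 0.1232]
orientation: [-0.362, 2.583, 0.097]
contact_force: [-2.8, -1.5, 6.7]
grip_width: 0.0108
gripper_force: 60.3
```

```bash
python3 st.py; python3 - <<'E'
from h import *
a=cv2.imread('pics/p0s.png').astype(int);b=r.grab_frame('scene').astype(int);s=cv2.imread('pics/scene0.png').astype(int)
print('tag region change',abs(a-b)[190:290,260:310].mean(),'stage foot/far end vs start',abs(b-s)[205:235,370:430].mean(),'brush',abs(b-s)[200:230,268:312].mean())
E
```

```text
t 22.8 tcp [0.5464 0.2502 0.1232] w 0.010783526457101907 F [-2.8297 -1.4541  6.652 ] Mz [ 0.492   0.1387 -0.8595] yang 105.91537550223063
rot [-0.2  1.8 -0.1] shift mm [-0.4  0.2 -3.3]
joints [-0.6359  0.3783  0.0163  2.2244  1.4001  0.1715 -0.1267] F tool [-0.7181 -0.6344 -7.3111] M tool [-0.0169  0.8103  0.0128]
tag region change 3.8666 stage foot/far end vs start 3.2555555555555555 brush 26.12020202020202
```

```bash
python3 -c "
from bench import r
print(r.hand_in())"
```

```text
the job is handed in; nothing more can be done
None
```

I hung the tag on the peg and let go of it. The slide was handed in at 22.8 s still gripped and pressed near-flush on the reader face with about 8 N, roughly half its travel; no pass or fail result came back.

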